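# Clear the oil spray and snap its cap on

## Robot

A 6-joint arm with a two-finger parallel gripper is mounted at the origin on a cart in front of the work surface, level with it; the furniture and walls round the work are solid. World frame = base frame: x ahead of the robot, y to its left, z up, the work surface at z = 0. Lengths are in m, angles in rad, forces in N, time in s.
With the tool pointing down it reaches from about 0.375 to 0.9 m from the base axis. Payload 3.1 kg.
Tool frame: the origin (TCP) lies midway between the tips of the shut fingers; the grasp point (between the pads) lies 19 mm behind it (manip.tcp_to_grasp is the distance from the TCP to the grasp point, in m); z points along the fingers, y is the line along which they close (so a half turn about z gives the same grasp; the last joint's range is limited). The gripper opens to 85 mm and grips with 20 to 120 N. Pads are 22 mm wide; open, the fingers measure 114 mm over their backs; the gripper's body (76 mm by 85 mm) begins 54 mm behind the grasp point. The pads swing forward as they close: fully open they stand 13 mm farther back than shut.
Start: joints at [-1.371, 0.527, 1.433, -0, 1.181, -0.178], TCP at [0.231, -0.581, 0.2] pointing down, gripper open.
Joint ranges: [-3.08, 3.08], [-0.75, 2.2], [0.22, 2.44], [-1.43, 4.57], [0, 2.65], [-2.85, 2.85]. Speed limits (rad/s): [2.79, 2.79, 3.14, 3.14, 3.14, 3.14].

## Interface

Orientations are given as a unit quaternion [x, y, z, w].
In Python, from station import manip gives the robot as it stands. The module is installed in compiled form; this text tells all that it offers.
- The arm moves only by the shell command python3 -m crank 'ROWS' [OPENING] [FORCE]. ROWS is JSON, a list of rows, each a list of 2 entries, a list of its own where there are three numbers: the shift along the tool's x, y, z in cm, then the turn about the tool's z in degrees. In form: [[[x, y, z], spin], ...]. A call has 1 to 10 rows; each row is the pose to reach, as a shift and turn from the pose commanded when the call began, along the tool's axes at that moment; what a row does not reach only later rows make up. A row lasts 1/10 s, in which the tool goes at most 50 mm and 8.59 degrees, less where a joint would pass 70% of its speed; a pose out of reach is approached as far as the arm can. A call with a gripper value outside its range is refused whole. OPENING is the finger opening in cm, from 0 to 8.54, set as the call begins (- or left out, the last holds). The fingers move at their own pace and stop on an object; FORCE is the grip in N (left out, the last holds). Time passes only in rows, so rows that repeat a pose let the fingers close. It gives the time, the measured TCP pose, the force and the opening at its end, in the units of the state.
- manip.sense(): the state, without advancing time (a new reading comes with each control period).
- manip.snapshot(name): name is "side" or "top"; returns the picture (384x512x3 uint8, red, green, blue); there is no depth.
- manip.camera_params(name): a dict with "fx", "fy", "cx", "cy" (pixels), "pose" (4x4, takes a point from camera to world coordinates). Camera axes: x right, y up, looking along -z (the intrinsics and any distortion apply to the point x, -y, -z); pixel columns grow to the right and rows downward; lengths in m; the calibration is good to about 2 mm. A picture is of the moment at which its call begins. camera_params takes no time and is no camera call.
- manip.sign_off(): hands the job in, once; it reports no verdict.
The state is a dict: "t": time; "q": joint angles; "qd": joint speeds; "tau": joint torques, N m; "tcp_pos": TCP position; "tool_rot": TCP orientation; "force": force on the tool from outside, world axes, zero at the start; "ft_torque": the same for the moment, N m; "finger_gap": opening from 0.0 (shut) to 1.0 (fully open).
Only numpy, scipy, OpenCV 4.12 (cv2) and the standard library are available. Lean on these libraries where they do the work, as an engineer would, in place of code of your own. Each camera call takes 0.05 s, during which the arm holds its last target. There are 200 camera calls.

## Task

The cooking-oil spray can stands in its holder on the board over the hob. Push its nozzle right down and let it spring back up, then take the blue cap from the board and press it straight down over the nozzle, through the click, until it sits flush on the can's rubber shoulder ring. Finish while still gripping the cap and pressing it down firmly (about 10 N); leave the pepper shaker, garlic and honey jar where they are.

Things in the scene. Friction and masses are not known exactly. Their poses are not given: they have to be found in the camera images.
- spray_can: Upright cooking-oil spray can, fixed (cannot move or tip): white cylinder 52 mm across with a yellow and green band, in a dark ring 61 mm across, 14 mm high. Origin: centre of its underside, on the wooden board over the hob (board top z = 0.060); z up. Flat shoulder ring 100 mm above the origin; on it a metal collar 33 mm across, 12 mm high, with a conical top to 18 mm above it.
- seat (a point): Centre of the top of the shoulder ring, on the can's axis; z up. The cap's rim comes to rest here. Four sprung metal catches stick out of the collar to 40 mm across, 8.5 mm above. A cap pushed down meets them when its rim is about 9 mm above the ring, needs about 10 to 15 N to pass, gives way with a click about 5 mm above, and then stops hard on the ring. The catches hold it down afterwards.
- nozzle_top (a point): Centre of the top face of the can's white nozzle, a button 22 mm across and 14 mm high, on the can's axis; 41 mm above the shoulder when up.
- nozzle (a joint): Travel of the sprung nozzle in m: 0 up, 0.006 fully down (hard stop). It moves straight down, starts to move at about 1.4 N, takes about 5.6 N to reach the stop, and springs back by itself.
- cap: Loose blue snap cap, 46 mm across (42 mm at its closed top), 58 mm high, about 30 g, round and hollow, standing open side down on the board. Origin: centre of its open rim (underside); z up to its closed top. Inside 41 mm wide and 55 mm high, so it clears the nozzle. A bead inside, 3.5 mm above the rim, narrows it to 36 mm (1.5 mm play each side of the collar).
- pepper_shaker: Loose glass shaker with a grey domed top, 44 mm across, 90 mm high, standing on the board; origin at the centre of its underside. Leave alone.
- garlic: Loose garlic bulb, 53 mm across, 53 mm high, on the board; origin at the centre of its underside. Leave alone.
- honey_jar: Loose honey jar with a black lid, 63 mm across, 94 mm high, standing on the board; origin at the centre of its underside. Leave alone.
- seat_ring: Black rubber shoulder ring on top of the can, fixed, 51 mm across, 4 mm high, that the cap's rim presses on. Origin: centre of its underside, 4 mm below point seat. It hardly yields: under 1 mm at 20 N.
Not all that is in view belongs to the job. There is more than one size of the cap; the one meant has the size given above.

How it is judged:
By the outcome, as a careful person would: the job done as asked, in the order asked, and still so for the second after the job is handed in, while the arm keeps its last pose, push and grip.
It also fails if it takes over 48 s, if anything falls off the work surface, if the arm or the gripper's body presses on something with over 40 N, if the wrist force passes 120 N, or if a joint passes its speed limit or range.

## Working session

There is one attempt and no reset: what is moved stays moved. The work goes in short steps, Python scripts to look and compute and a shell command to move; the robot and the scene stay as the last step left them, time stands still between calls to the robot, and variables do not carry over. Pictures are saved under pics/ and viewed, on a budget of 10 in all, crops included, one or two more only if the job needs it, and the job is handed in when it is done.

```bash
mkdir -p pics; python3 - <<'E'
from station import manip
import cv2
for n in("side","top"):
    im=manip.snapshot(n);cv2.imwrite(f"pics/{n}0.png",im[:,:,::-1]);print(n,manip.camera_params(n))
print(manip.sense(),manip.tcp_to_grasp)
E
```

```text
side {'fx': 475.2095884081862, 'fy': 475.2095884081862, 'cx': 255.2032711261917, 'cy': 189.5636759272501, 'pose': array([[ 0.99634387,  0.0444195 , -0.07297811,  0.46716047],
       [-0.08482876,  0.41289923, -0.90681768, -0.72299556],
       [-0.01014778,  0.90969288,  0.41515766,  0.55734658],
       [ 0.        ,  0.        ,  0.        ,  1.        ]])}
top {'fx': 436.16512097996537, 'fy': 436.16512097996537, 'cx': 264.3610875089781, 'cy': 191.05350928030873, 'pose': array([[ 0.01959766,  0.9858867 , -0.16626289,  0.34694188],
       [-0.99978205,  0.01812745, -0.01035571,  0.19969606],
       [-0.00719563,  0.1664296 ,  0.98602708,  1.2602949 ],
       [ 0.        ,  0.        ,  0.        ,  1.        ]])}
{'t': 0.1, 'q': array([-1.37150066e+00,  5.28384938e-01,  1.43378260e+00,  1.95263398e-05,
        1.18143991e+00, -1.78472300e-01]), 'qd': array([-2.40599040e-06, -2.08575708e-03, -3.61764074e-03, -5.85854958e-04,
       -1.57286992e-03, -9.34029258e-04]), 'tau': array([ 5.62132991e-04, -4.43303454e+01, -1.78586823e+01, -2.72426423e-04,
        3.82189639e-03,  3.84579408e-06]), 'tcp_pos': array([ 0.23043348, -0.58019502,  0.19942167]), 'tool_rot': array([ 9.82214592e-01,  1.87759102e-01, -1.46027003e-06, -1.00743286e-03]), 'force': array([-0.45153601, -0.48038823, -0.31053576]), 'ft_torque': array([-0.05877117,  0.04289526,  0.00660809]), 'finger_gap': 0.9983608569211997} 0.0187
```

View pics/side0.png

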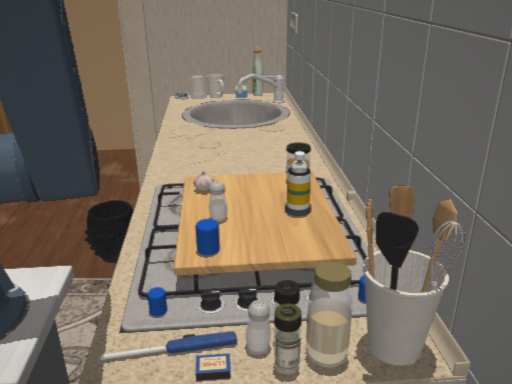

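View pics/top0.png

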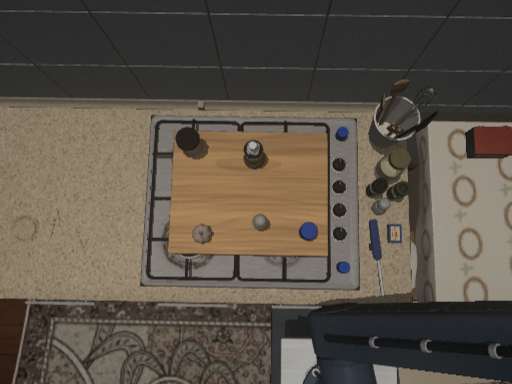

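The side view shows a cap on the board at (207,237) and other blue things at (158,301), (365,290). The can is at (298,190), shaker (218,203), garlic (204,183) and jar (298,155). In the top view the cap is at (309,231), with blue items at (342,133) and (343,267), the can at (254,152) and the shaker at (261,222). I'll confirm in one enlarged crop and measure the blobs.

```bash
cat > h.py <<'E'
import numpy as np,cv2
from station import manip
P={n:manip.camera_params(n) for n in("side","top")}
def proj(n,X):
    c=P[n];X=np.atleast_2d(X);p=(X-c["pose"][:3,3])@c["pose"][:3,:3]
    return np.c_[c["cx"]+c["fx"]*p[:,0]/-p[:,2],c["cy"]-c["fy"]*p[:,1]/-p[:,2]]
def ray(n,uv,z):
    c=P[n];d=c["pose"][:3,:3]@np.array([(uv[0]-c["cx"])/c["fx"],-(uv[1]-c["cy"])/c["fy"],-1]);o=c["pose"][:3,3]
    return o+d*(z-o[2])/d[2]
def hullc(n,xy,parts):  # parts: (z,r); silhouette hull
    a=np.linspace(0,2*np.pi,40)
    X=np.vstack([np.c_[xy[0]+r*np.cos(a),xy[1]+r*np.sin(a),0*a+z] for z,r in parts])
    return cv2.convexHull(proj(n,X).astype(np.float32))
E
python3 - <<'E'
from h import *
from scipy.optimize import least_squares
M={}
for n in P:
    im=cv2.imread(f"pics/{n}0.png");h=cv2.cvtColor(im,cv2.COLOR_BGR2HSV)
    m=cv2.inRange(h,(110,150,50),(130,255,255));k,l,s,c=cv2.connectedComponentsWithStats(m)
    for i in range(1,k):
        if s[i,4]>25: print(n,s[i],c[i].round(1))
    M[n]=(l,s,c)
def hullcen(n,xy,parts):
    m=cv2.moments(hullc(n,xy,parts));return np.array([m["m10"],m["m01"]])/m["m00"],m["m00"]
def blob(n,uv):
    l,s,c=M[n];i=np.argmin(np.r_[9e9,np.hypot(*(c[1:]-uv).T)+1000*(s[1:,4]<25)]);return c[i],s[i,4]
parts=[(.06,.023),(.118,.021)]
b={n:blob(n,uv) for n,uv in(("side",(207,237)),("top",(309,231)))}
for n in b:
    f=lambda x:hullcen(n,x,parts)[0]-b[n][0]
    r=least_squares(f,[.45,.1],diff_step=1e-3);print(n,r.x,r.cost,"area model",hullcen(n,r.x,parts)[1],"seen",b[n][1])
for n,uvs in(("side",((158,301),(365,290))),("top",((342,133),(343,267)))):
    for uv in uvs: print(n,uv,ray(n,uv,.03))
a=cv2.imread("pics/side0.png");t=cv2.imread("pics/top0.png")
A=cv2.resize(a[130:330,130:390],None,fx=3,fy=3,interpolation=cv2.INTER_CUBIC)
B=cv2.resize(t[110:280,160:360],(400,340),interpolation=cv2.INTER_CUBIC)
cv2.imwrite("pics/crop1.png",A)
cv2.imwrite("pics/crop2.png",cv2.resize(t[120:260,165:355],None,fx=4,fy=4,interpolation=cv2.INTER_CUBIC))
E
```

```text
top [338 127  10  10  73] [342.5 131.8]
top [302 223  15  16 174] [308.7 230.4]
top [339 262  10  11  88] [343.5 267.1]
side [0.44279924 0.10918975] 1.6667936979055736e-14 area model 753.7032959532226 seen 1
top [0.4400495  0.09053638] 5.047604561207377e-13 area model 254.78975081373937 seen 174
side (158, 301) [ 0.34825693 -0.02648474  0.03      ]
side (365, 290) [ 0.72124328 -0.03117189  0.03      ]
top (342, 133) [ 0.73059501 -0.01088134  0.03      ]
top (343, 267) [ 0.34467871 -0.00980027  0.03      ]
```

View pics/crop1.png

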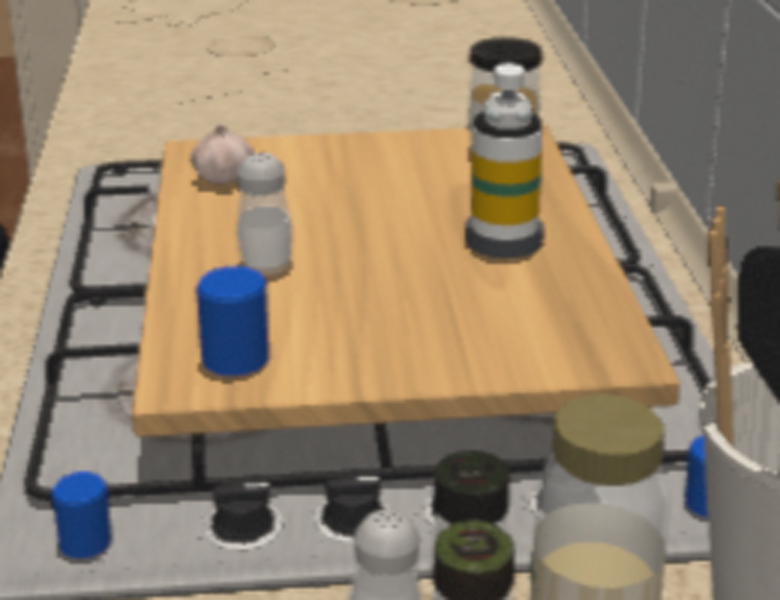

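View pics/crop2.png

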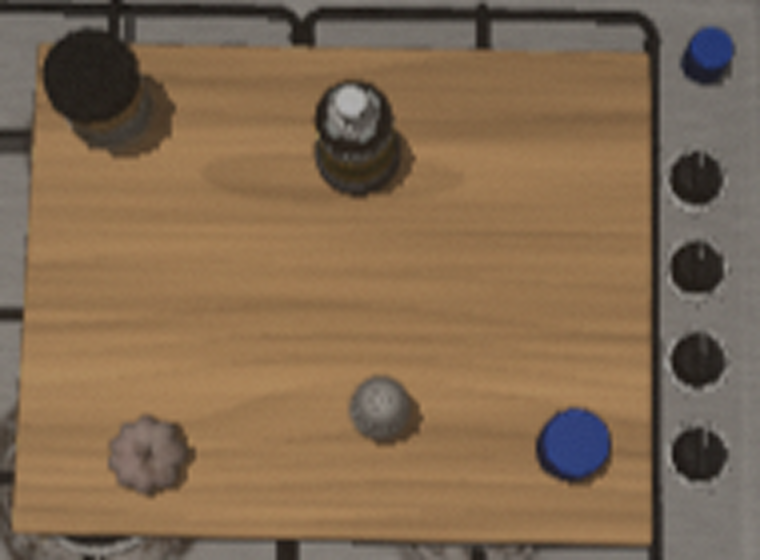

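The top crop and side crop agree. The candidates are the cap on the board (side 207,237; top 309,231; about 16 px wide) and two smaller blue caps on the hob plate (10 px, z≈0.03). The board one is the target, since it is standing on the board and has the larger size. Next I measure it and the can.

```bash
cat > m.py <<'E'
from h import *
from scipy.optimize import least_squares
def blue(n,im,near):
    m=((im[:,:,2].astype(int)-im[:,:,0]>50)&(im[:,:,2].astype(int)-im[:,:,1]>35)).astype(np.uint8)
    k,l,s,c=cv2.connectedComponentsWithStats(m)
    i=min((i for i in range(1,k) if s[i,4]>60),key=lambda i:np.hypot(*(c[i]-near)));return c[i],s[i]
def fit(n,cen,z0,x0=(.45,.1)):
    def f(x):
        m=cv2.moments(hullc(n,x,[(z0,.023),(z0+.058,.021)]));return np.array([m["m10"],m["m01"]])/m["m00"]-cen
    x=least_squares(f,x0,diff_step=1e-3).x;return x,cv2.contourArea(hullc(n,x,[(z0,.023),(z0+.058,.021)]))
E
python3 - <<'E'
from m import *
for n,uv in(("side",(207,237)),("top",(309,231))):
    im=cv2.imread(f"pics/{n}0.png")[:,:,::-1];c,s=blue(n,im,uv);print("cap",n,c,s,fit(n,c,.06))
q=lambda u,v,s,a,b:((u+.5)/s-.5+a,(v+.5)/s-.5+b)
print("nozzle side",ray("side",q(509,71,3,130,130),.201),"top",ray("top",q(351,100,4,165,120),.201))
print("ring side",ray("side",q(506,123,3,130,130),.16),"top",ray("top",q(353,116,4,165,120),.16))
print("shaker side",ray("side",q(266,268,3,130,130),.06),"top(dome)",ray("top",q(380,405,4,165,120),.148))
print("jar top",ray("top",q(92,76,4,165,120),.154),"garlic",ray("top",q(148,453,4,165,120),.11))
# can silhouettes via brightness: nozzle disc bright pixels in top and side
for n,(u,v) in(("top",(253,146)),("side",(300,155))):
    g=cv2.imread(f"pics/{n}0.png",0);print(n);print(g[v-7:v+14,u-13:u+14])
E
```

```text
cap side [207.1056338 236.1943662] [196 219  23  36 710] (array([0.43716779, 0.09312869]), 779.3720457260497)
cap top [308.62244898 230.20918367] [301 223  16  16 196] (array([0.44060818, 0.09087337]), 254.77033609268256)
nozzle side [0.64072702 0.23318999 0.201     ] top [0.64310389 0.24320079 0.201     ]
ring side [0.63991672 0.23457705 0.16      ] top [0.64384587 0.24332395 0.16      ]
shaker side [0.45968376 0.21504693 0.06      ] top(dome) [0.45695597 0.22197078 0.148     ]
jar top [0.66953647 0.41577049 0.154     ] garlic [0.42613664 0.37485971 0.11      ]
top
[[111 106 105 107 107 107 106 107 108 108 106  97  98  98 100  98 110 111
  111 111 110 110 114 112 113 110 113]
 [107 108 107 107 107 108 110 107 107  89  82  66  64  68  65  68  84  89
  100 113 111 112 111 110 113 111 111]
 [108 108 109 107 107 107 107  90  81  61  76 110 114 111  72  45  42  46
   71 101 110 109 110 109 110 110 109]
 [111 110 110 111 110 107  86  53  64  96 142 166 169 167 135 106  53  73
   46  70  94 109 110 107 110 108 107]
 [112 112 113 112 111  96  54  63 103 137 171 170 171 172 169 158 108 113
 
[... 3525 characters left out ...]
 140 168 181 183 185]
 [124 112 109 108 118 142 163 167 134 118 113 109 104 106 115 125 142 165
  160 133 114 117 143 172 181 181 182]
 [128 126 123 117 131 163 170 174 162 138 133 134 128 129 141 164 178 179
  173 150 116 116 136 166 182 183 182]
 [127 126 129 126 128 152 173 179 180 170 161 169 151 151 163 186 187 184
  177 162 128 115 132 164 183 183 183]
 [127 128 128 124 128 150 173 179 183 183 185 186 185 184 186 187 188 184
  176 154 106 111 131 165 182 181 181]
 [124 124 115  90 101 141 157 170 177 170 175 176 176 175 171 170 179 179
  164 144 105 102 140 179 185 182 182]
 [119  97  66  52  74 111 124 140 150 143 139 144 145 143 141 138 149 149
  134 114  83  71 123 177 185 184 183]]
```

```bash
cat >> m.py <<'E'
def go(x,y,z,yaw=0):
    s=manip.sense();from scipy.spatial.transform import Rotation as R
    r=R.from_quat(s["tool_rot"]);d=r.inv().apply(np.array([x,y,z])-s["tcp_pos"])*100
    tx=r.as_matrix()[:,0];cur=np.degrees(np.arctan2(tx[1],tx[0]))
    print("shift cm",d.round(2),"spin",round(cur-yaw,2),"t",s["t"],"tilt",r.as_matrix()[:,2].round(4),"tcp",s["tcp_pos"].round(4),"F",s["force"].round(2),"gap",round(s["finger_gap"],3))
E
python3 -c "
from m import *
go(.642,.243,.33);go(.642,.243,.23)"
```

```text
shift cm [ 68.62 -61.36 -12.91] spin 21.64 t 0.1 tilt [-4.e-04  2.e-03 -1.e+00] tcp [ 0.2304 -0.5802  0.1994] F [-0.45 -0.48 -0.31] gap 0.998
shift cm [ 68.62 -61.34  -2.91] spin 21.64 t 0.1 tilt [-4.e-04  2.e-03 -1.e+00] tcp [ 0.2304 -0.5802  0.1994] F [-0.45 -0.48 -0.31] gap 0.998
```

```bash
python3 -m crank '[[[0,0,-5],0],[[0,0,-10],0],[[0,0,-13],0],[[4,-3.5,-13],4],[[8,-7,-13],8],[[12,-10.5,-13],12],[[16,-14,-13],16],[[20,-17.5,-13],20],[[24,-21,-13],21.6],[[28,-24.5,-13],21.6]]' 0 30; python3 -c "
from m import *
go(.642,.243,.33);go(.642,.243,.23)"
```

```text
t: 1.1
tcp_pos: [0.3907, -0.2674, 0.33]
tool_rot: [1.0, -0.0, -0.0, -0.0]
force: [0.9, -0.0, -0.6]
finger_gap: 0.003
shift cm [ 2.512e+01 -5.104e+01  2.000e-02] spin -0.01 t 1.1 tilt [-2.e-04  5.e-04 -1.e+00] tcp [ 0.3907 -0.2674  0.33  ] F [ 0.88 -0.01 -0.62] gap 0.003
shift cm [ 25.12 -51.04  10.02] spin -0.01 t 1.1 tilt [-2.e-04  5.e-04 -1.e+00] tcp [ 0.3907 -0.2674  0.33  ] F [ 0.88 -0.01 -0.62] gap 0.003
```

```bash
python3 -m crank '[[[2.3,-4.4,0],0],[[4.6,-8.8,0],0],[[6.9,-13.2,0],0],[[9.2,-17.6,0],0],[[11.5,-22,0],0],[[13.8,-26.4,0],0],[[16.1,-30.8,0],0],[[18.4,-35.2,0],0],[[20.7,-39.6,0],0],[[22.5,-44,0],0]]'; python3 -m crank '[[[0.8,-2.7,2],0],[[1.6,-5.3,5],0],[[1.6,-5.3,8],0],[[1.6,-5.3,10],0],[[1.6,-5.3,10],0]]'; python3 -c "
from m import *
go(.642,.243,.23)
for n in P: cv2.imwrite(f'pics/{n}1.png',manip.snapshot(n)[:,:,::-1])
a=cv2.imread('pics/side1.png');cv2.imwrite('pics/c3.png',np.hstack([cv2.resize(a[90:220,230:360],(500,500),interpolation=2),cv2.resize(cv2.imread('pics/top1.png')[90:220,190:320],(300,500),interpolation=2)]))"
```

```text
t: 2.1
tcp_pos: [0.6157, 0.1727, 0.3296]
tool_rot: [1.0, 0.0, -0.0, 0.0]
force: [-0.2, -0.9, -0.2]
finger_gap: 0.0
t: 2.6
tcp_pos: [0.6279, 0.2236, 0.2257]
tool_rot: [1.0, 0.001, -0.005, 0.001]
force: [0.3, 0.8, 1.0]
finger_gap: -0.002
shift cm [ 1.4  -1.94 -0.45] spin 0.08 t 2.6 tilt [-0.0095 -0.0017 -1.    ] tcp [0.6279 0.2236 0.2257] F [0.34 0.83 1.03] gap -0.002
```

View pics/c3.png

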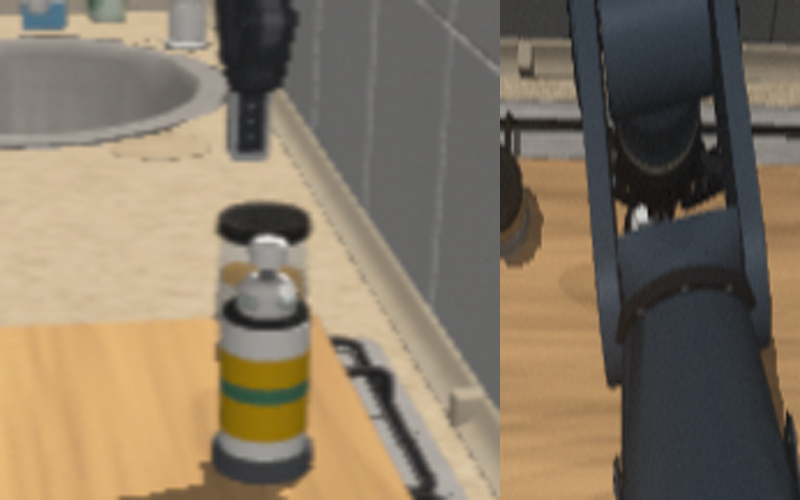

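The gripper is seen from the side with its tips at about (295,130), still lagging to the left of and above the nozzle (300,154). Let it settle.

```bash
python3 -m crank '[[[0,0,0],0],[[0,0,0],0],[[0,0,0],0],[[0,0,0],0]]'; python3 -c "
from m import *
go(.642,.243,.23)
cv2.imwrite('pics/side2.png',manip.snapshot('side')[:,:,::-1])
a=cv2.imread('pics/side2.png');cv2.imwrite('pics/c4.png',cv2.resize(a[90:220,230:360],(520,520),interpolation=2))
print(proj('side',manip.sense()['tcp_pos']))"
```

```text
t: 3.1
tcp_pos: [0.6313, 0.2236, 0.2312]
tool_rot: [1.0, 0.0, 0.001, -0.0]
force: [1.2, -0.1, -0.2]
finger_gap: -0.007
shift cm [ 1.07 -1.94  0.13] spin 0.03 t 3.1 tilt [ 1.5e-03  3.0e-04 -1.0e+00] tcp [0.6313 0.2236 0.2312] F [ 1.16 -0.05 -0.24] gap -0.007
[[296.04109875 141.73012826]]
```

View pics/c4.png

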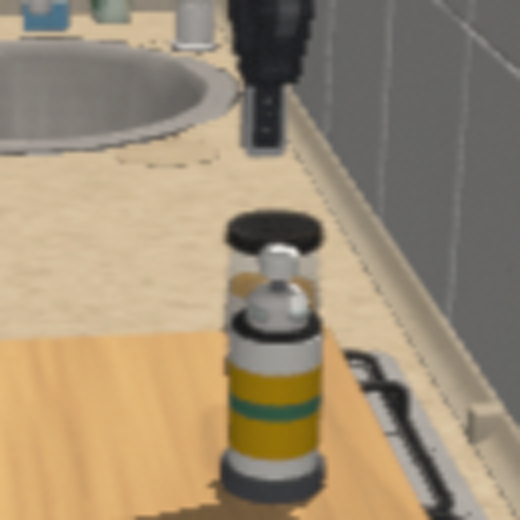

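```bash
python3 -c "
from m import *
x,y=.642,.243
for z,w in((.201,'noz'),(.16,'ring'),(.074,'holder'),(.06,'base')): print(w,proj('side',[x,y,z]),proj('top',[x,y,z]))
print('base near',proj('side',[x,y-.0305,.06]), 'jar top',proj('side',[.6695,.4158,.154]))
t=np.array([.6313,.2236,.2312])
for dz in(0,.019,.03): print(dz,proj('side',t+[0,-.01,dz]),proj('side',t+[0,.06,dz]))
# board corners from top view: board z .06
for uv in((169,255),(328,256),(328,132),(171,132)): b=ray('top',uv,.06);print(b,proj('side',b))
"
```

```text
noz [[299.15062297 151.76480747]] [[252.44437581 145.05247143]]
ring [[298.62833808 169.19617256]] [[252.98247692 149.31534126]]
holder [[297.5858348  203.98993283]] [[253.99524907 157.33858408]]
base [[297.42255804 209.43932781]] [[254.14693466 158.54024659]]
base near [[299.66804869 215.56004495]] jar top [[297.87408355 145.64747671]]
0 [[296.87345766 143.1645238 ]] [[291.71686945 132.98731602]]
0.019 [[297.11320958 134.48787194]] [[291.90350497 124.75777613]]
0.03 [[297.25376976 129.40098172]] [[292.01284158 119.93666848]]
[0.36768723 0.4689218  0.06      ] [[182.74834826 176.46250355]]
[0.37341892 0.03573891 0.06      ] [[173.44842475 266.28701464]]
[0.72350759 0.03410924 0.06      ] [[357.48188891 256.50691629]]
[0.7157194  0.48270638 0.06      ] [[309.43865303 169.21296246]]
```

Camera geometry fits the can and board to about 1–2 px, but the visible fingertips look about 14 px higher than the reported TCP. I'll settle it by touch.

```bash
python3 -m crank '[[[0.5,-1,0],0],[[1.07,-1.94,0],0],[[1.07,-1.94,0],0],[[1.07,-1.94,0.5],0],[[1.07,-1.94,1],0],[[1.07,-1.94,1.5],0],[[1.07,-1.94,2],0],[[1.07,-1.94,2],0],[[1.07,-1.94,2],0]]'; python3 -c "
from m import *
go(.642,.243,.201)
cv2.imwrite('pics/side3.png',manip.snapshot('side')[:,:,::-1])
a=cv2.imread('pics/side3.png');cv2.imwrite('pics/c5.png',cv2.resize(a[90:220,230:360],(520,520),interpolation=2))
print(proj('side',manip.sense()['tcp_pos']))"
```

```text
t: 4.05
tcp_pos: [0.6416, 0.2429, 0.2101]
tool_rot: [1.0, 0.0, -0.0, 0.0]
force: [-0.8, 0.7, -0.0]
finger_gap: 0.004
shift cm [ 0.04 -0.01  0.91] spin 0.03 t 4.05 tilt [-4.e-04 -1.e-04 -1.e+00] tcp [0.6416 0.2429 0.2101] F [-0.77  0.69 -0.03] gap 0.004
[[299.17072073 147.69971168]]
```

View pics/c5.png

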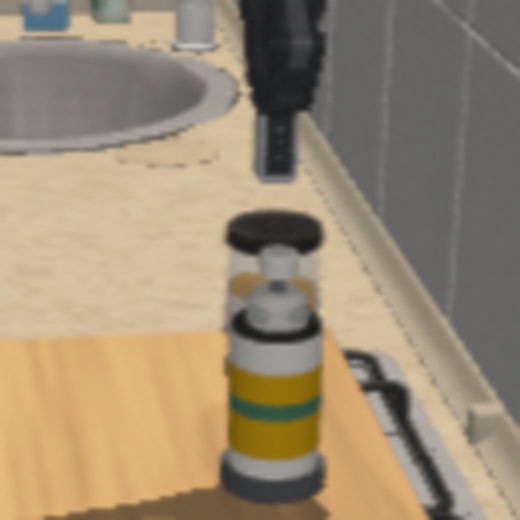

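The tips are at (299,135) and the nozzle top at (300,153), so there is a visible gap of about 18 px where the TCP reading says 9 mm. I'll continue down by feel.

```bash
for i in 1; do python3 -m crank '[[[0,0,0.4],0],[[0,0,0.8],0],[[0,0,0.8],0]]'; python3 -m crank '[[[0,0,0.2],0],[[0,0,0.4],0],[[0,0,0.4],0]]';  done
```

```text
t: 4.4
tcp_pos: [0.6411, 0.243, 0.2015]
tool_rot: [1.0, 0.0, -0.001, 0.0]
force: [-0.2, 0.9, -0.6]
finger_gap: -0.001
t: 4.7
tcp_pos: [0.6415, 0.243, 0.1979]
tool_rot: [1.0, 0.0, -0.0, 0.0]
force: [-0.7, -0.9, 1.0]
finger_gap: -0.003
```

```bash
python3 -m crank '[[[0,0,0.1],0],[[0,0,0.2],0],[[0,0,0.2],0]]'; python3 -m crank '[[[0,0,0.1],0],[[0,0,0.2],0],[[0,0,0.2],0]]'; python3 -c "
from m import *
im=manip.snapshot('side');cv2.imwrite('pics/side4.png',im[:,:,::-1])
g=cv2.cvtColor(im,cv2.COLOR_RGB2GRAY);print(g[120:165,292:308])"
```

```text
t: 5.0
tcp_pos: [0.6416, 0.2431, 0.1962]
tool_rot: [1.0, 0.0, -0.0, 0.0]
force: [0.4, 0.4, -0.6]
finger_gap: -0.003
t: 5.3
tcp_pos: [0.6415, 0.2431, 0.1941]
tool_rot: [1.0, 0.0, -0.0, 0.0]
force: [-0.4, 0.6, 0.3]
finger_gap: 0.002
[[ 96  43  33  34  31  33  34  35  38  38  37  37  35  33  31  37]
 [107  46  32  34  31  33  38  38  40  42  42  41  37  34  33  47]
 [133  57  35  35  33  34  37  41  44  43  43  41  41  38  42  86]
 [165  82  40  34  33  34  37  41  40  40  40  40  39  35  43  88]
 [181 136  59  34  34  33  35  37  37  38  35  37  39  40  52  94]
 [179 139  64  45  40  31  30  32  30  32  33  46  69  86 103 129]
 [180 145  90  90  64  39  33  34  34  36  48  83 127 152 149 143]
 [184 149 102 103  71  41  38  36  37  38  51  87 138 165 161 150]
 [181 144 103 105  71  41  40  41  41  39  52  89 138 169 167 157]
 [175 130  99 104  71  44  45  52  50  42  53  90 140 169 170 162]
 [179 130 100 104  71  45  40  43  40  40  56  96 137 156 170 167]
 [179 132 102 105  71  44  38  40  38  41  61 105 155 179 173 171]
 [177 132 103 105  70  46  38  39  36  42  62 106 154 177 163 170
[... 1446 characters left out ...]
 152 151 145 146 157 157 161]
 [170 164 139 128 138 147 152 159 158 154 150 143 147 165 165 165]
 [170 168 155 130 138 147 152 155 156 153 149 140 145 164 166 166]
 [167 169 157 133 140 147 152 154 154 152 147 141 147 162 165 165]
 [138 143 139 133 140 148 152 153 153 152 146 139 143 157 161 161]
 [126 129 128 128 133 141 146 148 145 148 144 135 135 138 144 154]
 [118 123 125 124 119 106  92  91  97 112 123 122 123 123 125 129]
 [117 120 122 121 116  96  78  78  83  99 119 121 119 118 119 123]
 [113 116 121 122 117  99  83  82  87 100 120 122 121 119 117 119]
 [110 116 123 125 122 120 116 110 113 120 124 127 128 121 114 118]
 [116 124 131 136 139 138 139 137 137 138 142 142 138 130 118 114]]
```

No contact yet: the tip bottom is at row 142.5 and the nozzle top at rows 151–154, about 25 mm to go. The nozzle is in the gripper's shadow, so the tool is right over it.

```bash
python3 -m crank '[[[0,0,0.4],0],[[0,0,0.8],0],[[0,0,1.2],0],[[0,0,1.2],0]]'; for i in 1 2; do python3 -m crank '[[[0,0,0.15],0],[[0,0,0.3],0],[[0,0,0.3],0]]'; done;python3 -c "
from m import *
im=manip.snapshot('side');cv2.imwrite('pics/side5.png',im[:,:,::-1])
g=cv2.cvtColor(im,cv2.COLOR_RGB2GRAY);print(g[140:165,292:308])"
```

```text
t: 5.75
tcp_pos: [0.641, 0.243, 0.1812]
tool_rot: [1.0, 0.0, -0.001, 0.0]
force: [-0.1, -0.8, -0.4]
finger_gap: 0.001
t: 6.05
tcp_pos: [0.6416, 0.2431, 0.1791]
tool_rot: [1.0, 0.0, -0.0, 0.0]
force: [-0.2, -0.1, -0.0]
finger_gap: -0.001
t: 6.35
tcp_pos: [0.6415, 0.2431, 0.176]
tool_rot: [1.0, 0.0, -0.0, 0.0]
force: [0.3, -0.5, 0.3]
finger_gap: -0.002
[[165 113 111 103  60  41  39  38  38  44  72 121 165 187 191 192]
 [164 113 112 102  60  40  40  38  37  44  74 123 165 185 188 189]
 [163 112 112 102  60  40  38  37  37  44  80 126 157 177 181 186]
 [ 92  91 110 103  57  41  42  42  39  44  71  99 100 106 125 160]
 [ 60  83 110 101  52  39  53  60  42  45  76  99  71  59  68  85]
 [ 55  81 109 102  49  40  42  43  39  45  77 100  68  49  47  48]
 [ 56  82 109 101  51  38  38  40  39  45  78 101  65  47  46  47]
 [ 55  82 111 101  49  36  36  37  37  45  78 101  66  48  46  48]
 [ 53  78 109 102  62  54  53  54  55  67  93 102  66  48  48  47]
 [ 49  77 108 116 113 113 113 112 112 112 112  99  55  43  41  37]
 [ 36  57  92 112 116 116 116 119 116 109  91  63  38  35  32  31]
 [ 28  34 
[... 228 characters left out ...]
 151 151 146 145 156 156 162]
 [170 163 139 127 139 147 153 159 159 154 151 143 147 165 165 164]
 [169 169 154 131 138 147 151 155 156 153 149 140 146 164 165 166]
 [168 169 157 133 139 147 152 155 154 152 147 141 147 162 165 165]
 [137 143 140 132 139 148 152 154 153 151 145 139 142 157 160 160]
 [125 129 127 129 132 142 146 147 146 147 145 135 135 136 144 153]
 [119 123 125 125 118 106  93  92  96 113 123 122 123 124 125 129]
 [116 120 122 122 116  97  77  78  82 100 119 121 119 118 119 124]
 [113 116 120 122 116  99  82  83  86 100 119 121 120 118 117 118]
 [109 116 123 124 122 121 115 110 113 120 124 126 128 123 115 117]
 [116 124 131 136 139 139 139 136 137 140 142 143 137 130 118 115]]
```

```bash
for i in 1 2 3 4; do python3 -m crank '[[[0,0,0.1],0],[[0,0,0.2],0],[[0,0,0.2],0]]' | egrep 'tcp|force'; done;python3 -c "
from m import *
im=manip.snapshot('side');cv2.imwrite('pics/side6.png',im[:,:,::-1])
g=cv2.cvtColor(im,cv2.COLOR_RGB2GRAY);print(g[146:165,292:308])"
```

```text
tcp_pos: [0.6416, 0.2431, 0.1741]
force: [-0.6, 0.5, -0.2]
tcp_pos: [0.6415, 0.2431, 0.1721]
force: [0.8, -0.0, 0.5]
tcp_pos: [0.6417, 0.2431, 0.1703]
force: [0.7, 0.3, 1.0]
tcp_pos: [0.6418, 0.2431, 0.1686]
force: [-1.3, 1.2, 2.3]
[[ 57  83 110 103  59  41  40  41  38  44  66  86  64  47  45  46]
 [ 60  87 111 100  51  40  47  53  42  44  68  86  62  48  47  47]
 [ 57  83 110 100  50  41  54  60  41  45  75 100  67  50  48  48]
 [ 53  81 110 101  49  39  43  43  38  45  78 100  63  43  39  38]
 [ 47  80 110 101  49  39  38  35  36  45  78 100  59  35  34  30]
 [ 41  77 109 103  58  47  48  48  48  58  87 101  57  31  28  32]
 [ 42  73 108 111  97  96  95  97  96 102 113 103  57  35  40  56]
 [ 79  81 104 117 118 119 118 118 118 119 122 113  83  75  92 127]
 [161 158 149 129 131 133 132 131 132 135 139 140 142 156 156 160]
 [171 163 139 127 140 150 154 156 157 158 154 145 148 165 165 165]
 [168 162 138 127 138 146 150 153 155 155 150 143 145 164 166 166]
 [166 168 154 131 138 147 152 154 155 153 149 140 145 163 164 165]
 [138 143 139 130 139 147 151 154 155 152 146 139 141 156 161 160]
 [126 128 127 125 135 144 149 152 152 149 143 135 135 137 144 154]
 [119 124 123 121 115 118 124 128 128 126 125 120 123 123 125 128]
 [116 120 123 121 113  98  87  87  91 104 119 119 119 119 119 123]
 [112 116 122 122 118  99  83  82  86 101 120 121 121 119 118 118]
 [109 117 123 125 123 121 116 111 113 119 124 126 128 122 114 117]
 [117 124 130 136 138 139 140 135 137 138 142 142 138 129 118 114]]
```

Contact came at reported TCP z≈0.1695, and the nozzle top is at 0.201. So the real tips sit about 31 mm above the reported TCP, which agrees with the camera. I'll use this offset from here on, and press the nozzle to its stop.

```bash
for i in 1 2 3; do python3 -m crank '[[[0,0,0.1],0],[[0,0,0.2],0],[[0,0,0.2],0]]' | egrep 'tcp|force'; done
```

```text
tcp_pos: [0.6417, 0.2431, 0.1665]
force: [-0.6, -0.5, 3.3]
tcp_pos: [0.6418, 0.2431, 0.1645]
force: [-1.6, -0.3, 4.9]
tcp_pos: [0.6418, 0.2431, 0.164]
force: [-4.2, -1.1, 11.1]
```

```bash
python3 -c "
from m import *
cv2.imwrite('pics/side7.png',manip.snapshot('side')[:,:,::-1])"
python3 -m crank '[[[0,0,0],0],[[0,0,0],0],[[0,0,-0.5],0],[[0,0,-1],0],[[0,0,-2],0],[[0,0,-4],0],[[0,0,-7],0],[[0,0,-10],0],[[0,0,-10],0]]' 6.6 30
python3 -c "
from m import *
im=manip.snapshot('side')
cv2.imwrite('pics/side8.png',im[:,:,::-1])
for k in(4,7,8):
  print(k);print(cv2.imread(f'pics/side{k}.png',0)[149:168,299])
go(.4405,.091,.24)"
```

```text
t: 9.5
tcp_pos: [0.6449, 0.2438, 0.2685]
tool_rot: [1.0, 0.0, 0.006, -0.001]
force: [0.6, -0.1, 0.7]
finger_gap: 0.771
4
[ 47  52 101 123 126 151 159 155 154 153 148  91  77  82 110 136 150 152
 150]
7
[ 52  60  44  37  47  95 119 132 158 153 155 153 151 127 117 136 150 152
 149]
8
[ 46  49 100 121 126 148 157 153 152 151 145  89  76  80 107 134 148 152
 148]
shift cm [-20.32  15.23   2.42] spin 0.05 t 9.55 tilt [ 0.0065  0.0013 -1.    ] tcp [0.6434 0.2434 0.2658] F [-0.34  0.2  -0.3 ] gap 0.771
```

The nozzle went fully down (image rows dropped about 3 px, 11 N at the stop) and is back up: side8 matches side4. Now to the cap.

```bash
python3 -m crank '[[[-3.5,2.6,0],0],[[-7,5.2,0],0],[[-10.5,7.8,0],0],[[-14,10.5,0],0],[[-17.5,13,1],0],[[-20.3,15.2,2.4],0],[[-20.3,15.2,2.4],0],[[-20.3,15.2,2.4],0]]';python3 -m crank '[[[0,0,0],0],[[0,0,0],0]]' ; python3 -c "
from m import *
go(.4395,.0915,.1);go(.4395,.0915,.038)"
```

```text
t: 10.35
tcp_pos: [0.4378, 0.0906, 0.2377]
tool_rot: [1.0, -0.0, -0.001, -0.0]
force: [0.5, -0.3, 0.7]
finger_gap: 0.775
t: 10.55
tcp_pos: [0.4402, 0.0913, 0.2385]
tool_rot: [1.0, 0.001, 0.001, -0.0]
force: [0.2, 0.1, -0.2]
finger_gap: 0.774
shift cm [-0.09 -0.02 13.85] spin 0.08 t 10.55 tilt [ 1.4e-03  1.0e-04 -1.0e+00] tcp [0.4402 0.0913 0.2385] F [ 0.23  0.11 -0.24] gap 0.774
shift cm [-1.000e-01 -2.000e-02  2.005e+01] spin 0.08 t 10.55 tilt [ 1.4e-03  1.0e-04 -1.0e+00] tcp [0.4402 0.0913 0.2385] F [ 0.23  0.11 -0.24] gap 0.774
```

```bash
python3 -m crank '[[[0,0,3],0],[[0,0,6],0],[[0,0,9],0],[[0,0,12],0],[[0,0,13.8],0],[[0,0,13.8],0],[[0,0,13.8],0],[[0,0,13.8],0]]'; python3 -c "
from m import *
im=manip.snapshot('side');cv2.imwrite('pics/side9.png',im[:,:,::-1])
t=manip.snapshot('top');cv2.imwrite('pics/top9.png',t[:,:,::-1])
a=im[130:270,140:280,::-1];b=t[170:290,250:370,::-1]
cv2.imwrite('pics/c6.png',np.hstack([cv2.resize(a,(480,480),interpolation=2),cv2.resize(b,(310,480),interpolation=2)]))
go(.4395,.0915,.038)"
```

```text
t: 11.35
tcp_pos: [0.4402, 0.0911, 0.1012]
tool_rot: [1.0, 0.001, 0.001, 0.0]
force: [-0.8, 0.3, -0.5]
finger_gap: 0.773
shift cm [-0.07 -0.05  6.34] spin 0.06 t 11.45 tilt [ 2.9e-03 -1.0e-04 -1.0e+00] tcp [0.44   0.091  0.1014] F [ 0.34 -0.14 -0.21] gap 0.775
```

View pics/c6.png

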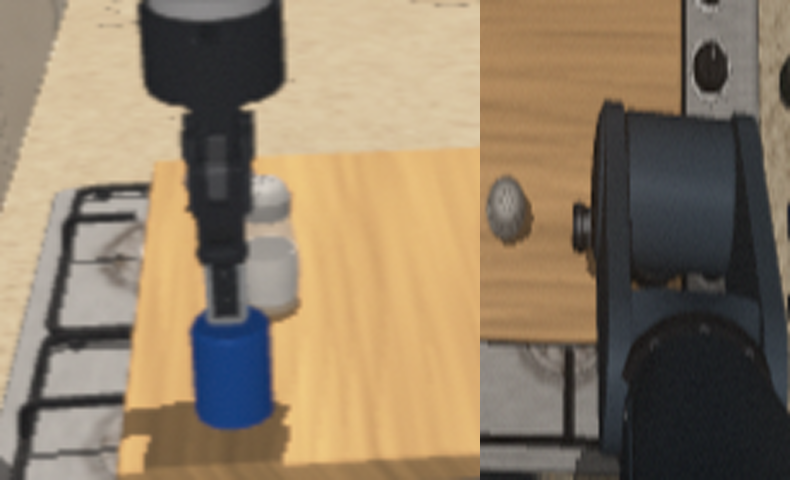

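The fingers straddle the cap: near finger at crop (227,320), cap axis at about (231,320), so the tool may be slightly low in x. I'll quantify that.

```bash
python3 -c "
from m import *
print(proj('side',[.440,.091-.036,.1014+.035]),proj('side',[.440,.091,.118]))
g=cv2.imread('pics/side9.png',0)
print(g[206:224:2,196:216])
c,s=blue('side',manip.snapshot('side') if 0 else cv2.imread('pics/side9.png')[:,:,::-1],(207,237));print(c,s)
"
```

```text
[[207.16387749 223.59958496]] [[207.78741117 223.07639487]]
[[180 157  90  52  44  44  39  38  38  38  38  38  39  48  62 106 152 162
  163 164]
 [182 184 176 144 110  76  42  39  40  39  39  43  60  95 120 133 156 163
  166 168]
 [184 187 183 161 121  89  47  40  44  50  41  39  51  87 121 135 154 160
  165 167]
 [182 182 183 164 126 101  52  41  38  37  40  42  52  87 121 134 151 158
  161 164]
 [182 183 187 176 130 104  55  40  39  39  38  39  45  81 120 130 145 155
  159 160]
 [183 184 187 177 130 107  63  42  40  40  40  42  46  83 119 129 142 152
  156 159]
 [180 181 186 179 138 110  66  41  40  39  40  39  43  73 107 121 128 142
  154 158]
 [178 178 167 130 110 108  76  43  37  38  38  38  42  70 106 112  83  63
   70  85]
 [158 104  70  69  97 109  83  68  73  80  82  82  83  91 107 105  70  51
   50  51]]
[207.36792453 238.21698113] [196 220  23  35 636]
```

The side camera reads about 1.4 px (2.7 mm) low in x. Corrected, the side and top views agree on cap x≈0.440, which is where the tool is. I'll do a light centring squeeze, back off, and re-image from the top to calibrate y.

```bash
python3 -m crank '[[[0,0,2],0],[[0,0,4],0],[[0,0,5.5],0],[[0,0,6.3],0],[[0,0,6.3],0],[[0,0,6.3],0]]'; python3 -m crank '[[[0,0,0],0],[[0,0,0],0],[[0,0,0],0],[[0,0,0],0],[[0,0,0],0],[[0,0,0],0],[[0,0,0],0],[[0,0,0],0]]' 4.0 20
```

```text
t: 12.05
tcp_pos: [0.4393, 0.0909, 0.0379]
tool_rot: [1.0, 0.0, 0.001, 0.0]
force: [0.1, 0.4, 0.5]
finger_gap: 0.773
t: 12.85
tcp_pos: [0.4395, 0.0909, 0.0382]
tool_rot: [1.0, 0.0, 0.001, 0.0]
force: [0.4, 0.7, 6.5]
finger_gap: 0.534
```

```bash
python3 -m crank '[[[0,0,0],0],[[0,0,0],0],[[0,0,-1],0],[[0,0,-4],0],[[0,0,-8],0],[[0,0,-12],0],[[0,4,-12],0],[[0,9,-12],0],[[0,14,-12],0],[[0,14,-12],0]]' 6.6 20; python3 -c "
from m import *
im=manip.snapshot('top');cv2.imwrite('pics/top10.png',im[:,:,::-1]);c,s=blue('top',im,(309,231));print('top',c,s,fit('top',c,.06))
im=manip.snapshot('side');cv2.imwrite('pics/side10.png',im[:,:,::-1]);c,s=blue('side',im,(207,237));print('side',c,s,fit('side',c,.06))
go(.4395,.0909,.158)"
```

```text
t: 13.85
tcp_pos: [0.4406, -0.0549, 0.1584]
tool_rot: [1.0, -0.003, 0.002, 0.002]
force: [0.7, -0.1, -0.2]
finger_gap: 0.765
top [309.565 230.275] [302 223  16  16 200] (array([0.44047489, 0.08834444]), 255.3234452868346)
side [208.97995992 240.70340681] [197 219  22  37 499] (array([0.44088978, 0.07544082]), 806.9666157013271)
shift cm [  0.05 -14.1   -0.03] spin -0.17 t 13.95 tilt [-1.e-04  4.e-04 -1.e+00] tcp [ 0.4386 -0.05    0.1577] F [0.33 0.95 0.35] gap 0.773
```

```bash
python3 -c "
from m import *
for k,uv in((0,(308.622,230.209)),(10,(309.565,230.275))): print(k,ray('top',uv,.118))
for im in('top0','top10'):
  g=cv2.imread(f'pics/{im}.png').astype(int)
  # nozzle disc: bright
  w=cv2.cvtColor(g.astype(np.uint8),cv2.COLOR_BGR2GRAY)[136:156,240:266];m=(w>150)&(np.indices(w.shape)[0]<13)
  v,u=np.nonzero(m);print(im,m.sum(),u.mean()+240,v.mean()+136,(u.min()+u.max())/2+240,(v.min()+v.max())/2+136, ray('top',(u.mean()+240,v.mean()+136),.201))
  # ring: gray<60 hull ellipse
  print(cv2.cvtColor(g.astype(np.uint8),cv2.COLOR_BGR2GRAY)[144:156:2,240:268])
print('disc px r noz',436*.011/1.06,'ring r',436*.0255/1.1)
"
```

```text
0 [0.4378814 0.0939541 0.118    ]
10 [0.4377559  0.09149042 0.118     ]
top0 37 252.1081081081081 144.86486486486487 252.0 145.0 [0.64247093 0.2438553  0.201     ]
[[115 116 115 114 112  68  41  79 113 162 171 170 170 169 172 170 139 108
  111  75  40  65 113 112 112 113 110 112]
 [116 116 116 111  56  33  46 106 126 157 170 175 174 171 173 166 122  75
   89  96  37  39  68 114 113 115 115 112]
 [117 117 115 101  37  35  49 117 136 117 125 145 157 157 143  69  74  78
   72  75  38  33  48  99 114 118 116 115]
 [108 110 106  82  33  39  70 112 119 138 140  66  65  76  80  81  84  90
   99  49  35  34  43  86 108 107 107 107]
 [125 123 124 116  56  36  56 108 123 114 112 111 133  94  93  90 111 114
   87  39  35  39  43  65  94 110 111 108]
 [125 125 124 123 108  38  37  42  74  66  53  79  85  96  83 112 101  70
   39  35  36  46  61  46  47  67  98 114]]
top10 44 252.0909090909091 144.9318181818182 252.0 145.0 [0.6422968  0.24389423 0.201     ]
[[125 128 124 126 118  75  44  88 124 177 186 186 186 186 185 182 152 119
  121  83  47  70 125 126 124 123 122 124]
 [128 129 127 121  61  39  53 116 137 166 185 185 186 186 186 179 134  81
   98 106  39  44  75 125 124 123 123 124]
 [129 129 127 111  39  39  54 127 147 125 140 161 171 170 155  78  82  87
   79  84  38  38  54 108 126 126 125 125]
 [119 122 117  89  38  44  76 122 126 149 154  76  71  82  86  94  92  96
  111  51  37  38  49  94 115 116 118 117]
 [134 133 137 126  59  41  64 119 137 124 120 117 144 104 101  98 121 121
   96  41  38  39  48  71 104 121 120 119]
 [136 135 136 135 117  45  40  45  81  70  58  86  91 106  90 122 113  76
   42  39  40  52  64  48  51  74 106 127]]
disc px r noz 4.524528301886791 ring r 10.107272727272726
```

Top y bias is only about 0.6 mm, so the can axis is at y≈0.2424. Regrasping the cap now.

```bash
python3 -m crank '[[[0,-4.5,0],0],[[0,-9,0],0],[[0.05,-13,0],0],[[0.05,-14.1,0],0],[[0.05,-14.1,0],0],[[0.05,-14.1,0],0]]'; python3 -c "
from m import *
go(.4397,.0909,.038)"
```

```text
t: 14.55
tcp_pos: [0.4389, 0.0923, 0.1573]
tool_rot: [1.0, 0.002, -0.0, 0.0]
force: [-0.6, -0.9, 0.0]
finger_gap: 0.771
shift cm [ 0.08  0.13 11.93] spin 0.17 t 14.55 tilt [-3.e-04 -5.e-04 -1.e+00] tcp [0.4389 0.0923 0.1573] F [-0.62 -0.95  0.04] gap 0.771
```

```bash
python3 -m crank '[[[0.05,0.05,3.5],0],[[0.05,0.05,7],0],[[0.05,0.05,10],0],[[0.05,0.05,11.9],0],[[0.05,0.05,11.9],0],[[0.05,0.05,11.9],0]]'; python3 -m crank '[[[0,0,0],0],[[0,0,0],0],[[0,0,0],0],[[0,0,0],0],[[0,0,0],0],[[0,0,0],0],[[0,0,0],0]]' 3.5 60;python3 -m crank '[[[0,0,-1],0],[[0,0,-4],0],[[0,0,-8],0],[[0,0,-12],0],[[0,0,-16],0],[[0,0,-20],0],[[0,0,-22],0],[[0,0,-22],0],[[0,0,-22],0]]'; python3 -c "
from m import *
im=manip.snapshot('side');cv2.imwrite('pics/side11.png',im[:,:,::-1]);print(blue('side',im,(207,170)))
go(.643,.2424,.258)"
```

```text
t: 15.15
tcp_pos: [0.44, 0.0905, 0.0384]
tool_rot: [1.0, -0.0, -0.0, 0.0]
force: [0.3, -0.8, 0.3]
finger_gap: 0.772
t: 15.85
tcp_pos: [0.4409, 0.091, 0.0398]
tool_rot: [1.0, 0.001, 0.002, 0.0]
force: [-0.0, -1.7, 6.6]
finger_gap: 0.525
t: 16.75
tcp_pos: [0.4391, 0.0916, 0.2586]
tool_rot: [1.0, 0.0, 0.0, -0.0]
force: [-0.3, -0.4, 0.5]
finger_gap: 0.525
(array([200.28381963, 132.58355438]), array([188, 112,  25,  37, 377], dtype=int32))
shift cm [ 20.46 -15.07  -0.07] spin 0.05 t 16.8 tilt [-1.8e-03  2.0e-04 -1.0e+00] tcp [0.4385 0.0916 0.2576] F [ 0.41 -0.27  0.16] gap 0.524
```

```bash
python3 -m crank '[[[3.4,-2.5,0],0],[[6.8,-5,0],0],[[10.2,-7.5,0],0],[[13.6,-10,0],0],[[17,-12.5,0],0],[[19.5,-14.3,0.5],0],[[20.5,-15.05,1],0],[[20.5,-15.05,2],0],[[20.5,-15.05,3],0],[[20.5,-15.05,4],0]]'; python3 -m crank '[[[0,0,0],0],[[0,0,0],0],[[0,0,0],0]]'; python3 -c "
from m import *
im=manip.snapshot('side');cv2.imwrite('pics/side12.png',im[:,:,::-1]);print(blue('side',im,(299,140)))
go(.644,.2424,.2)
cv2.imwrite('pics/c7.png',cv2.resize(im[80:220,235:365,::-1],(557,600),interpolation=2))
g=im.astype(int)
for v in range(126,170,2): print(v,'|'.join('%d,%d,%d'%tuple(p) for p in g[v,284:316:1]) if v in(0,) else (g[v,284:316,2]-g[v,284:316,0]))"
```

```text
t: 17.8
tcp_pos: [0.6428, 0.241, 0.2167]
tool_rot: [1.0, 0.0, -0.002, 0.0]
force: [-0.2, -0.2, -0.6]
finger_gap: 0.523
t: 18.1
tcp_pos: [0.6449, 0.2418, 0.2193]
tool_rot: [1.0, 0.0, 0.001, -0.0]
force: [-0.5, -0.3, -0.4]
finger_gap: 0.525
(array([297.13127413, 125.2972973 ]), array([291, 108,  20,  31, 259], dtype=int32))
shift cm [-0.1  -0.05  1.93] spin 0.03 t 18.15 tilt [ 1.6e-03  3.0e-04 -1.0e+00] tcp [0.645  0.2419 0.2193] F [-0.13  0.31  0.03] gap 0.524
126 [-55 -55 -56 -56 -54 -37  29  79  83  88  89  87  77  35   4   1   2   2
   3   3   4   2   4  10  31  57   9 -26 -18  -4  -3  -2]
128 [-51 -55 -55 -54 -48 -21  41  79  85  84  90  89  72  27   2   1   1   2
   2   2   3   2   4  11  31  57  12 -27 -29 -20  -6  -2]
130 [-54 -55 -55 -54 -48 -20  42  80  85  86  88  85  69  23   3   1   3   3
   2   3   2   2   4  14  42  59  13 -26 -31 -33 -28  -8]
132 [-55 -55 -55 -54 -44 -14  43  77  83  88  88  89  80  40   6   1   0   1
   1   1   1   0   3  17  55  60   9 -28 -30 -30 -31 -30]
134 [-55 -55 -53 -53 -44 -14  46  79  84  85  88  90  93  87  69  53  53  53
  53  54  55  59  6
[... 1633 characters left out ...]
 -50 -55 -55 -56 -57 -56]
160 [-56 -55 -46 -33 -56 -72 -69 -66 -66 -65 -61 -54 -42 -23  -4  -2  -1 -14
 -39 -55 -63 -65 -61 -51 -35 -33 -52 -52 -52 -52 -54 -54]
162 [-55 -52 -42 -34 -58 -63 -64 -61 -54 -33 -10  -6  -5  -3   0   1   1  -2
  -6  -7 -19 -42 -60 -61 -44 -39 -51 -55 -56 -55 -54 -54]
164 [-54 -51 -38 -20 -20 -25 -36 -26  -8  -6  -5  -6  -6  -6  -4  -5  -6  -6
  -6  -6  -7  -8 -21 -49 -41 -31 -47 -55 -56 -56 -55 -54]
166 [-53 -49 -30 -15 -14 -16 -15 -11  -3  -3  -3  -5  -7  -8  -7  -8  -7  -8
  -8  -5  -5  -4 -11 -40 -40 -29 -47 -54 -55 -55 -55 -55]
168 [-55 -48 -29 -13  -8  -6  -3   0   0   0  -1   1  -3  -6  -5  -7  -6  -5
  -3  -1   0   1   0  -5 -14 -32 -51 -55 -55 -55 -56 -55]
```

View pics/c7.png

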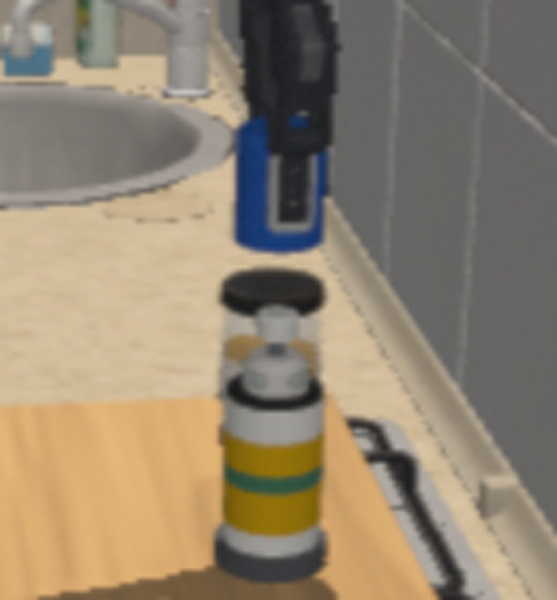

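The cap is held straight above the can: rim edges at 289.4/309.65 (centre 299.5), nozzle top at (299.4,153). The near finger looks right-shifted from perspective only. Next I check the can axis from its body and ring edges.

```bash
python3 -c "
from m import *
g=cv2.imread('pics/side12.png').astype(int)
def edges(v,ch,a,b):
    r=g[v,a:b,ch];return r
for v in (172,173,176,178,190,194): print(v,g[v,282:318,0])
def sil(x,y,parts):
    h=hullc('side',(x,y),parts)[:,0];return h
for z,r in((.16,.0255),(.150,.026),(.11,.026)):
    h=proj('side',[[.644+r*np.cos(a),.2424+r*np.sin(a),z] for a in np.linspace(0,6.28,400)]);i,j=h[:,0].argmin(),h[:,0].argmax();print(z,h[i],h[j],(h[i]+h[j])/2)
for z,r in((.2395,.023),(.201,.011)):
    x,y=(.645,.2419) if r>.02 else (.644,.2424)
    h=proj('side',[[x+r*np.cos(a),y+r*np.sin(a),z] for a in np.linspace(0,6.28,400)]);i,j=h[:,0].argmin(),h[:,0].argmax();print(z,h[i],h[j],(h[i]+h[j])/2,h[:,1].max())
print(g[132:142,296:302,0]-g[132:142,296:302,2])
"
```

```text
172 [140 142 136 113  95  92  67  37  27  29  33  49  65  85 105 110 113 113
 113 111 104  90  79  57  39  27  30  47  79 107 123 146 151 153 152 151]
173 [122 122 121 115 106 106 100  72  46  32  29  29  32  42  53  55  54  57
  56  54  52  45  40  32  30  34  46  74  99 106 116 135 152 155 154 156]
176 [117 118 120 118 114 110 115 123 129 134 135 136 135 136 138 141 142 142
 142 142 141 139 140 139 142 140 135 128 120 110 108 109 121 142 147 149]
178 [117 118 120 118 112 108 116 123 130 135 138 141 144 144 147 150 150 150
 151 151 150 148 147 146 144 141 135 128 118 109 109 108 106  93  63  56]
190 [115 115 115 114 103  68  52  53  53  50  41  29  21  10  10  10  10  10
  10  10  10  10  16  32  44  54  55  61  80 101 106 108 110 109 109 109]
194 [106 106 109 108  94  42  10  10  19  36  47  52  58  61  62  62  62  62
  63  62  62  61  57  48  39  27  11  41  79 101 101 102 106 108 109 110]
0.16 [288.03675319 169.08217434] [311.14219605 169.61625691] [299.58947462 169.34921563]
0.15 [287.7287488  173.24059036] [311.1943916  173.80002499] [299.4615702  173.52030767]
0.11 [287.40596039 189.56695269] [310.50660381 190.18341386] [298.9562821  189.87518327]
0.2395 [290.38359164 134.85870353] [311.91113238 135.22783876] [301.14736201 135.04327115] 138.3754666147501
0.201 [295.04427084 151.7297743 ] [305.17387456 151.93305677] [300.1090727  151.83141553] 153.57050608370054
[[ 80  40   6   1   0   1]
 [ 88  62  28   8   5   5]
 [ 93  87  69  53  53  53]
 [ 92  92  91  88  85  87]
 [ 92  95  94  94  95  95]
 [ 86  93  95  95  94  96]
 [ 35  45  50  57  58  58]
 [-46 -45 -38 -22 -19 -21]
 [-55 -56 -54 -51 -52 -51]
 [-53 -54 -54 -53 -54 -53]]
```

The can axis, measured at the nozzle, band and body, puts the cap about 0.8–0.9 mm low in x, so I correct +0.9 mm and descend to just above the collar.

```bash
python3 -m crank '[[[0.09,0,0],0],[[0.09,0,1],0],[[0.09,0,2],0],[[0.09,0,3],0],[[0.09,0,4],0],[[0.09,0,5],0],[[0.09,0,5.5],0],[[0.09,0,5.5],0],[[0.09,0,5.5],0]]'; python3 -m crank '[[[0,0,0.15],0],[[0,0,0.3],0],[[0,0,0.3],0]]';python3 -m crank '[[[0,0,0.15],0],[[0,0,0.3],0],[[0,0,0.3],0]]'; python3 -c "
from m import *
im=manip.snapshot('side');cv2.imwrite('pics/side13.png',im[:,:,::-1]);go(.6459,.242,.149)"
```

```text
t: 19.05
tcp_pos: [0.6458, 0.2422, 0.1634]
tool_rot: [1.0, 0.0, 0.0, -0.0]
force: [-0.5, -0.9, -0.8]
finger_gap: 0.526
t: 19.35
tcp_pos: [0.6456, 0.2421, 0.1604]
tool_rot: [1.0, 0.0, 0.0, -0.0]
force: [-0.4, 0.3, 0.1]
finger_gap: 0.526
t: 19.65
tcp_pos: [0.6454, 0.2421, 0.157]
tool_rot: [1.0, 0.0, -0.0, 0.0]
force: [1.3, 1.0, -0.4]
finger_gap: 0.527
shift cm [0.05 0.01 0.81] spin 0.05 t 19.7 tilt [-4.e-04 -0.e+00 -1.e+00] tcp [0.6454 0.2421 0.1571] F [0.24 0.67 0.52] gap 0.524
```

```bash
for i in 1 2 3 4; do python3 -m crank '[[[0,0,0.1],0],[[0,0,0.2],0],[[0,0,0.2],0]]'|egrep 'tcp|force|gap'; done
```

```text
tcp_pos: [0.6454, 0.2421, 0.1551]
force: [0.3, -0.9, -0.4]
finger_gap: 0.528
tcp_pos: [0.6454, 0.2421, 0.1531]
force: [0.4, 0.3, -0.4]
finger_gap: 0.525
tcp_pos: [0.6454, 0.2421, 0.1511]
force: [0.9, 0.3, -0.8]
finger_gap: 0.522
tcp_pos: [0.6457, 0.2424, 0.1495]
force: [-0.5, 1.1, 0.9]
finger_gap: 0.523
```

The rim is past the cone and onto the collar with no side load. Now the catches.

```bash
for i in 1 2 3; do python3 -m crank '[[[0,0,0.1],0],[[0,0,0.2],0],[[0,0,0.2],0]]'|egrep 'tcp|force|gap'; done; python3 -c "
from m import *
im=manip.snapshot('side');cv2.imwrite('pics/side14.png',im[:,:,::-1])
cv2.imwrite('pics/c8.png',cv2.resize(im[80:220,235:365,::-1],(557,600),interpolation=2))"
```

```text
tcp_pos: [0.6462, 0.2426, 0.1488]
force: [-1.4, 0.8, 5.4]
finger_gap: 0.522
tcp_pos: [0.6463, 0.2427, 0.1481]
force: [-2.7, 1.0, 11.4]
finger_gap: 0.523
tcp_pos: [0.6457, 0.2426, 0.1445]
force: [0.5, 0.7, -1.7]
finger_gap: 0.521
```

View pics/c8.png

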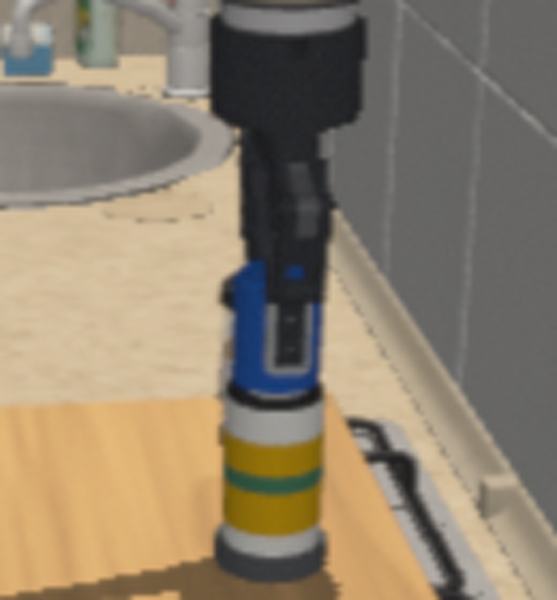

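The cap has clicked: force rose to 11.4 N, then dropped to about 0. The rim is just above the black ring, and the cap is upright. Now press to the seat.

```bash
python3 -m crank '[[[0,0,0.1],0],[[0,0,0.2],0],[[0,0,0.2],0]]'|egrep 'tcp|force|gap'; for i in 1 2 3 ; do python3 -m crank '[[[0,0,0.05],0],[[0,0,0.1],0],[[0,0,0.1],0]]'|egrep 'tcp|force|gap'; done
```

```text
tcp_pos: [0.6454, 0.2422, 0.1407]
force: [1.1, 1.8, -3.4]
finger_gap: 0.523
tcp_pos: [0.6456, 0.2422, 0.1405]
force: [-0.4, 2.4, -0.7]
finger_gap: 0.525
tcp_pos: [0.6457, 0.2422, 0.14]
force: [-0.8, 2.8, 1.4]
finger_gap: 0.523
tcp_pos: [0.6457, 0.2422, 0.1399]
force: [-2.0, 1.6, 6.0]
finger_gap: 0.526
```

```bash
python3 -m crank '[[[0,0,0.05],0],[[0,0,0.12],0],[[0,0,0.12],0],[[0,0,0.12],0]]'|egrep 'tcp|force|gap|t:'; python3 -m crank '[[[0,0,0],0],[[0,0,0],0],[[0,0,0],0],[[0,0,0],0]]'|egrep 'tcp|force|gap|t:'
```

```text
t: 23.45
tcp_pos: [0.6457, 0.2422, 0.1399]
tool_rot: [1.0, 0.0, 0.001, -0.0]
force: [-3.6, 1.9, 10.6]
finger_gap: 0.524
t: 23.85
tcp_pos: [0.6457, 0.2422, 0.1399]
tool_rot: [1.0, 0.0, 0.001, -0.0]
force: [-3.7, 2.2, 11.2]
finger_gap: 0.522
```

```bash
python3 -c "
from m import *
im=manip.snapshot('side');cv2.imwrite('pics/side15.png',im[:,:,::-1]);g=im.astype(int)
print('blue-red col 294, rows 164-178',(g[164:178,294,2]-g[164:178,294,0]),'pred near rim',proj('side',[.6457,.2422-.023,.16]))
print('side14 same',(lambda q:(q[164:178,294,0]-q[164:178,294,2]))(cv2.imread('pics/side14.png').astype(int)))
a=cv2.imread('pics/side0.png').astype(int)
for n,(x0,y0,x1,y1) in dict(shaker=(208,180,230,222),garlic=(192,170,215,195),jarlid=(285,143,294,156)).items(): print(n,np.abs(a-g[:,:,::-1])[y0:y1,x0:x1].mean().round(1))
print(manip.sense()['force'],manip.sense()['tcp_pos'])
manip.sign_off()"
```

```text
blue-red col 294, rows 164-178 [90 89 92 92 92 90 90 91 86 45  4 -2 -5 -6] pred near rim [[302.15098247 173.22343388]]
side14 same [92 93 91 92 90 90 76 28  8 -1 -2 -3 -5 -6]
shaker 9.9
garlic 7.9
jarlid 22.0
[-3.79413315  0.96027468 11.01715389] [0.64573274 0.24219435 0.13986704]
the job is handed in; nothing more can be done
```

I pressed the nozzle fully down and let it spring back. I then pressed the blue cap through its click onto the shoulder ring, and handed in at about t = 24 s, still gripping it and pressing down.

**Nozzle:** It reached its hard stop at about 11 N. A picture afterwards showed it back at its original height.

**Cap:** I chose the large cap on the board, not the two small ones on the hob plate. It clicked at about 11.4 N, with the force then dropping to about 0. It stopped hard at the predicted height (reported TCP z 0.140), and the last picture put its rim at the expected row (173). At hand-in the downward push was a steady 11 N, with about 4 N of side load and the grip holding at 60 N.

**Other objects:** The arm stayed clear of the shaker, garlic and jar. The last image differences there were 9.9 for the shaker, 7.9 for the garlic and 22 for the jar lid (grey levels out of 255). I put these down to shadow, lighting and the arm being in view near the jar, but I did not view a final picture to confirm it.

**Readings that disagreed:**
- The real fingertips were about 31 mm higher than the reported TCP. Both the camera and the nozzle contact showed this, so I worked with that offset.
- The side camera read about 3 mm low in x. It also disagreed with the top camera by about 6 mm in y at the can. I trusted the top view for y, and the cap went over the collar without side load.

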